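# Refit the hob's missing control knob and hold it in

### The job

The two-ring hob is missing one control knob. Lift the orange knob up off its drying peg, turn it so that the flat in its bore matches the flat on the bare valve spindle, push it fully home on the spindle, then press knob and spindle all the way in against the spring and keep holding them in: finish while still holding the knob pressed in. Leave everything else where it stands.

Things in the scene. Friction and masses are not known exactly. Their poses are not given: they have to be found in the camera images.
- knob: Orange control knob, 70 g, on one of the rack's pegs. Round skirt 50 mm wide, 20.5 high; on it a bar grip 46 long (knob x), 14 wide (y), 23.5 high; 44 overall. Origin: centre of the underside, z up. The blind D-bore below, centred on the origin, is 18 deep, radius 8.8, its flat on the +x side 2.2 from the axis. A white line on top of the bar's +x half shows the flat's side.
- knob_mark (a point): Point on top of the orange knob's bar near the outer end of its white line: 20 mm along the knob's +x from its axis, 44 mm above its underside.
- seat (a point): Centre of the top of the 24 mm brass collar at the bare spindle's foot, 95 mm above the work surface; the knob's underside rests here when home. z up, +x towards the flat. The D-spindle rises 17 mm above it: radius 8, flat on the +x side 1.5 from the axis, last 1.5 mm tapered by 1. It cannot turn. Red tick on the plate and white line on the knob point the same way when matched.
- spindle (a joint): How far the spindle is pressed in, in m: 0 = out, 0.007 = fully in at a rigid stop. Its spring pushes back with 4 N at the start and 9.6 N fully in, and returns it when let go.
- valve: The fixed valve plate under the bare spindle, on the hob's front strip: black disc 72 mm in diameter with a red tick; origin at the centre of its underside, on the hob's top panel, +x towards the tick and the spindle's flat, z up. The bare spindle may be the left or the right one of the two.
- fitted: The hob's other valve, its black knob already fitted (fixed, top 59 mm above the panel), 160 mm from the bare one along the hob's front strip. Origin at the centre of its plate's underside.
- hob: The fixed steel two-ring hob, 340 mm deep (x), 400 mm wide (y), top panel 80 mm high, black pan supports up to 104 mm behind the valves. Origin under its centre.
- rack: Fixed grey drying rack 250 x 75 x 10 mm, long side along its x; origin under its centre. Upright steel pegs 3.6 mm in diameter stand at x = -80, 0 and 80 mm on 28 mm round shoulders whose tops are 16 mm above the work surface; peg tips are 31 mm above it. Each peg carries a knob resting on its shoulder.
- knob_black: A black knob of the same shape on another peg; leave it there. Origin: the centre of its underside, z up. 
- knob_blue: A blue knob of the same shape on another peg; leave it there. Origin: the centre of its underside, z up. 
- pot: Steel pot 140 mm in diameter, 60 mm high, on the left ring of the hob. Origin: the centre of its underside, z up. 
- bottle: Red sauce bottle with a yellow cap, 56 mm in diameter, 170 mm high. Origin: the centre of its underside, z up. 
- tumbler: Clear tumbler 72 mm wide, 100 mm high. Origin: the centre of its underside, z up. 
- jug: Steel mug 90 mm wide, 110 mm high. Origin: the centre of its underside, z up. 
- spatula: Spatula with a black handle, lying flat on the work surface.
- tub: Empty orange drip tub 110 x 160 x 50 mm, open at the top. Origin: the centre of its underside, z up. 

How it is judged:
By the outcome, as a careful person would: the job done as asked, in the order asked, and still so for the second after the job is handed in, while the arm keeps its last pose, push and grip.
It also fails if it takes over 38 s, if anything falls off the work surface, if the arm or the gripper's body presses on something with over 40 N, if the wrist force passes 120 N, or if a joint passes its speed limit or range.

### The arm

A 6-joint arm with a two-finger parallel gripper is mounted at the origin on the work surface. World frame = base frame: x ahead of the robot, y to its left, z up, the work surface at z = 0. Lengths are in mm, angles in rad, forces in N, time in s.
With the tool pointing down it reaches from about 350 to 725 mm from the base axis. Payload 6 kg.
Tool frame: the origin (TCP) lies at the very end of the fingers, on their centre line; the grasp point (between the pads) lies 19 mm behind it; x points along the fingers, z is the direction in which the jaws open and shut, and the axes are right-handed (so a half turn about x gives the same grasp; the last joint's range is limited). The gripper opens to 85 mm and grips with 20 to 120 N. Pads are 22 mm wide; open, the fingers measure 114 mm over their backs; the gripper's body (76 mm by 85 mm) begins 54 mm behind the grasp point. The pads swing forward as they close: fully open they stand 13 mm farther back than shut.
Start: joints at [1.525, 0.04, 0.085, 0, -1.615, -0.334], TCP at [222.413, 557.228, 210.161] pointing down, gripper open.
Joint ranges: [-2.56, 2.56], [-1.29, 2.01], [-1.08, 1.49], [-3.29, 1.98], [-2.81, -0.18], [-2.99, 2.99]. Speed limits (rad/s): [2.57, 2.57, 3.01, 3.14, 3.14, 3.14].

### API

Orientations are given as a unit quaternion [x, y, z, w].
In Python, from plant import robot, effector, eyes gives the robot as it stands. The module is installed in compiled form; this text tells all that it offers. Calls block until the motion is done:
- robot.move_pose(position, orientation): joint-space move of the TCP to a pose.
- robot.servo_line(position, orientation=None, vel=150, f_stop=None): straight line of the TCP; orientation=None keeps the orientation; vel is the mean speed in mm/s. With f_stop (N) it stops when the force on the tool has changed by that much, and returns True; else False.
- robot.set_joints(angles): joint-space move.
- effector.open_gripper() and effector.close_gripper(squeeze=None): open the fingers fully, or close them until they stop; squeeze is the grip in N (None keeps the last).
- robot.sleep(seconds).
- robot.inverse_kinematics(position, orientation): joint angles nearest the present ones, or None.
- robot.state(): the state.
- eyes.grab_frame(name): name is "scene" or "top" or "wrist"; returns (picture, depth): 420x560x3 uint8, red, green, blue; 420x560 float32, mm along the optical axis (not along the pixel's ray), 0 where there is no reading.
- eyes.calibration(name): a dict with "camera_matrix" (3x3 intrinsics, pixels), "dist_coeffs" ([k1, k2, p1, p2, k3] as OpenCV has them; the pictures are not rectified), "world_from_camera" (4x4, takes a point from camera to world coordinates); the wrist camera has in their place "hand_eye" (4x4, takes a point from camera to tool coordinates, whose origin is the TCP and whose axes are the tool frame's). Camera axes: x right, y up, looking along -z (the intrinsics and any distortion apply to the point x, -y, -z); pixel columns grow to the right and rows downward; lengths in mm; the calibration is good to about 2 mm. A picture is of the moment at which its call begins: read the wrist's pose just before it. calibration takes no time and is no camera call.
A pose or a line that the arm cannot do raises robot.MotionError and nothing moves.
- robot.close_job(): hands the job in, once; it reports no verdict.
The state is a dict: "time_s": time; "joint_pos": joint angles; "qd": joint speeds; "effort": joint torques, N m; "ee_pos": TCP position; "tool_rot": TCP orientation; "contact_force": force on the tool from outside, world axes, zero at the start; "wrist_torque": the same for the moment, N m; "opening": finger opening in mm.
Only numpy, scipy, OpenCV 4.12 (cv2) and the standard library are available. Lean on these libraries where they do the work, as an engineer would, in place of code of your own. Each camera call takes 0.05 s, during which the arm holds its last target.

## Working session

There is one attempt and no reset: what is moved stays moved. The work goes in short steps, each a Python script; the robot and the scene stay as the last script left them, time stands still between calls to the robot, and variables do not carry over. Pictures are saved under pics/ and viewed, and the job is handed in when it is done.

```bash
mkdir -p pics
python3 - <<'E'
from plant import robot, effector, eyes
import cv2,numpy as np
for n in("scene","top"):
    p,d=eyes.grab_frame(n); cv2.imwrite(f"pics/{n}0.png",p[:,:,::-1]); np.savez(f"{n}0.npz",p=p,d=d)
    c=eyes.calibration(n); print(n,c["camera_matrix"],c["dist_coeffs"],np.round(c["world_from_camera"],3))
print(eyes.calibration("wrist")); s=robot.state();print(s)
E
```

```text
scene [[387.8882548    0.         277.87535878]
 [  0.         387.8882548  214.80636267]
 [  0.           0.           1.        ]] [-0.04433073  0.          0.          0.          0.        ] [[-2.420000e-01 -8.250000e-01  5.100000e-01  1.095037e+03]
 [ 9.700000e-01 -2.010000e-01  1.350000e-01  1.052510e+02]
 [-9.000000e-03  5.280000e-01  8.490000e-01  9.993160e+02]
 [ 0.000000e+00  0.000000e+00  0.000000e+00  1.000000e+00]]
top [[436.90960634   0.         283.61050308]
 [  0.         436.90960634 207.04551659]
 [  0.           0.           1.        ]] [-0.06574563  0.          0.          0.          0.        ] [[ 6.200000e-02  9.740000e-01 -2.200000e-01  2.390610e+02]
 [-9.980000e-01  5.900000e-02 -1.600000e-02 -4.130700e+01]
 [-3.000000e-03  2.200000e-01  9.750000e-01  1.455993e+03]
 [ 0.000000e+00  0.000000e+00  0.000000e+00  1.000000e+00]]
{'camera_matrix': array([[309.51477241,   0.        , 276.5433009 ],
       [  0.        , 309.51477241, 211.14480309],
       [  0.        ,   0.        ,   1.        ]]), 'dist_coeffs': array([0.00243334, 0.        , 0.        , 0.     
[... 339 characters left out ...]
e+00,
         1.00000000e+00]])}
{'time_s': 0.1, 'joint_pos': array([ 1.52470796e+00,  4.07974028e-02,  8.39237836e-02, -3.95334662e-04,
       -1.61550500e+00, -3.33668720e-01]), 'qd': array([ 0.00052316, -0.00022742,  0.0023086 ,  0.0031307 ,  0.00049724,
       -0.0003593 ]), 'effort': array([-5.79806627e-03, -3.69346261e+01,  3.48283410e+01,  6.95196971e+00,
       -4.63195844e-03,  3.49867634e-06]), 'ee_pos': array([222.25147534, 556.97074421, 209.26263775]), 'tool_rot': array([-0.58493308, -0.39628412,  0.58582643, -0.39701332]), 'contact_force': array([ 0.83086823,  0.0092356 , -0.38778066]), 'wrist_torque': array([-0.0032847 ,  0.02075555, -0.00886161]), 'opening': 85.4712044086247}
```

View pics/scene0.png

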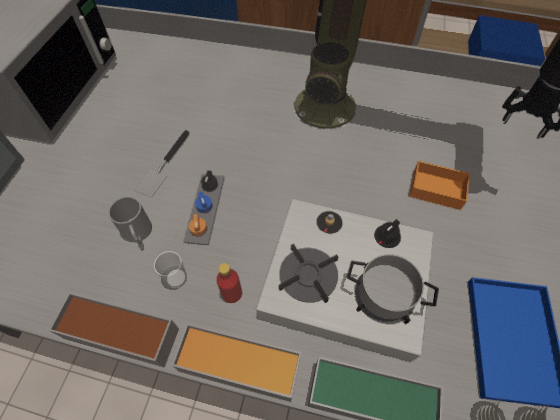

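View pics/top0.png

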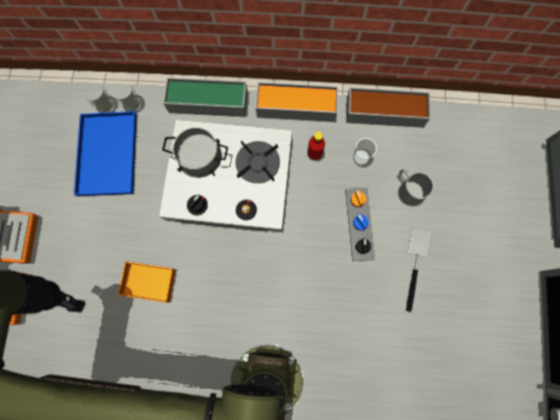

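The scene view shows the orange knob at about (197,225) and the bare spindle at about (330,220). In the top view they are at (359,199) and (246,209). I'll measure these coarsely from both views, then refine with the wrist camera.

```bash
cat > h.py <<'E'
import cv2,numpy as np
from scipy.spatial.transform import Rotation as R
from plant import robot, effector, eyes
def T_of(s):
    T=np.eye(4);T[:3,:3]=R.from_quat(s["tool_rot"]).as_matrix();T[:3,3]=s["ee_pos"];return T
def wfc(name,s=None):
    c=eyes.calibration(name)
    return c, (c["world_from_camera"] if name!="wrist" else T_of(s)@c["hand_eye"])
def ray(c,T,uv):
    q=cv2.undistortPoints(np.array([[uv]],float),c["camera_matrix"],c["dist_coeffs"])[0,0]
    return T[:3,3],T[:3,:3]@np.array([q[0],-q[1],-1.])
def onz(c,T,uv,z):
    o,d=ray(c,T,uv);return o+d*(z-o[2])/d[2]
def proj(c,T,P):
    P=np.atleast_2d(P).astype(float);q=(P-T[:3,3])@T[:3,:3];q=q*[1,-1,-1]
    return cv2.projectPoints(q,np.zeros(3),np.zeros(3),c["camera_matrix"],c["dist_coeffs"])[0][:,0]
def two(r1,r2):
    (o1,d1),(o2,d2)=r1,r2
    t=np.linalg.lstsq(np.c_[d1,-d2],o2-o1,rcond=None)[0];a=o1+d1*t[0];b=o2+d2*t[1]
    return (a+b)/2,np.linalg.norm(a-b)
def down(yaw): # jaw axis (tool z) at angle yaw in xy
    z=np.array([np.cos(yaw),np.sin(yaw),0]);x=np.array([0,0,-1.]);return R.from_matrix(np.c_[x,np.cross(z,x),z]).as_quat()
E
python3 - <<'E'
from h import *
S=np.load("scene0.npz");T=np.load("top0.npz")
cs,ws=wfc("scene");ct,wt=wfc("top")
for nm,a,b,z in[("knob",(197,225),(359,199),45),("spindle",(330,217),(246,208),108)]:
    print(nm,onz(cs,ws,a,z),onz(ct,wt,b,z),two(ray(cs,ws,a),ray(ct,wt,b)))
hs=cv2.cvtColor(S["p"],cv2.COLOR_RGB2HSV)
for nm,(x,y) in{"knob":(197,225),"sp":(330,217)}.items():
    cv2.imwrite(f"pics/s_{nm}.png",cv2.resize(S["p"][y-35:y+35,x-45:x+45,::-1],None,fx=8,fy=8,interpolation=2))
for nm,(x,y) in{"knob":(359,199),"sp":(246,208)}.items():
    cv2.imwrite(f"pics/t_{nm}.png",cv2.resize(T["p"][y-35:y+35,x-45:x+45,::-1],None,fx=8,fy=8,interpolation=2))
# current tool z direction and yaw
s=robot.state();print(T_of(s))
E
```

```text
knob [ 610.00081222 -263.13384648   45.        ] [ 599.26880764 -266.63856781   45.        ] (array([ 602.83178076, -268.75213297,   30.84558225]), np.float64(0.30267572481533717))
spindle [533.41646753 101.62048226 108.        ] [532.05877691  99.73920809 108.        ] (array([532.37555225, 100.7781582 , 106.11397404]), np.float64(1.6883583680240268))
[[-4.67419684e-04  9.28761178e-01 -3.70678373e-01  2.22251475e+02]
 [-1.56241649e-03 -3.70678639e-01 -9.28759875e-01  5.56970744e+02]
 [-9.99998670e-01  1.45033357e-04  1.62437427e-03  2.09262638e+02]
 [ 0.00000000e+00  0.00000000e+00  0.00000000e+00  1.00000000e+00]]
```

Run:
```python
import cv2,numpy as np
a=[cv2.resize(cv2.imread(f"pics/{n}.png"),(400,300)) for n in("s_knob","t_knob","s_sp","t_sp")]
cv2.imwrite("pics/m0.png",np.vstack([np.hstack(a[:2]),np.hstack(a[2:])]))
```

```text
(no output)
```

View pics/m0.png

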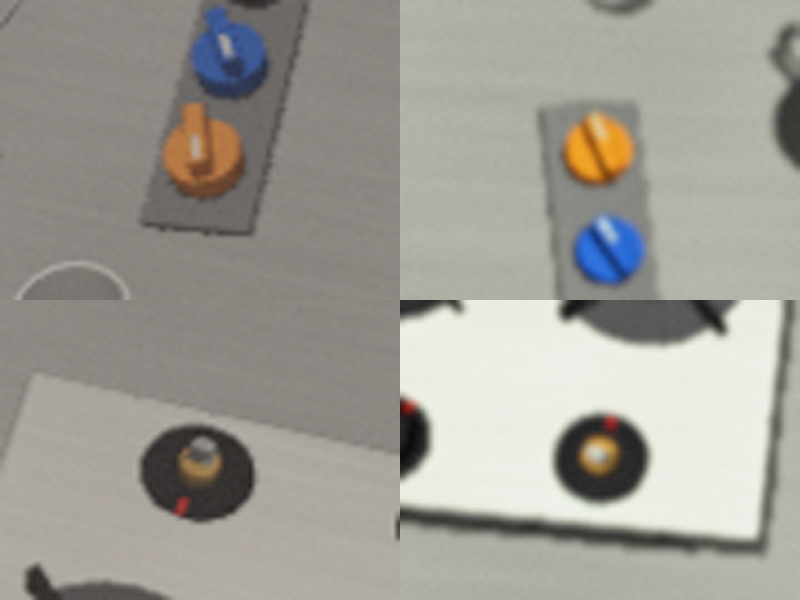

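Both targets check out against reach: the knob is near (603,-266) with its line at a yaw of about +0.4, and the spindle is near (532,100) with its tick at about -0.3. I'll take a close wrist view of the knob with the tool already at roughly the grasp yaw.

Run:
```python
from h import *
for yk,ysp in((.4,-.3),):
  for off in(np.pi/2,-np.pi/2):
    for p,y in(((603,-266,150),yk),((532,100,200),ysp)):
        q=robot.inverse_kinematics(p,down(y+off));print(off,None if q is None else np.round(q,2))
```

```text
1.5707963267948966 [-0.11  0.2   0.15  0.   -1.52 -1.06]
1.5707963267948966 [ 0.56 -0.12 -0.09  0.   -1.6  -2.43]
-1.5707963267948966 [-0.11  0.2   0.15  0.   -1.52  2.08]
-1.5707963267948966 [ 0.56 -0.12 -0.09  0.   -1.6   0.71]
```

Run:
```python
from h import *
robot.move_pose([603,-266,150],down(.4-np.pi/2)); robot.sleep(.2)
s=robot.state();p,d=eyes.grab_frame("wrist");np.savez("w1.npz",p=p,d=d,**{k:s[k] for k in("ee_pos","tool_rot")})
cv2.imwrite("pics/w1.png",p[:,:,::-1]);print(s["time_s"],s["ee_pos"],s["contact_force"])
```

```text
3.4833 [ 603.16514893 -265.6209617   150.03815479] [ 1.07460555 -0.17079841  0.63845137]
```

View pics/w1.png

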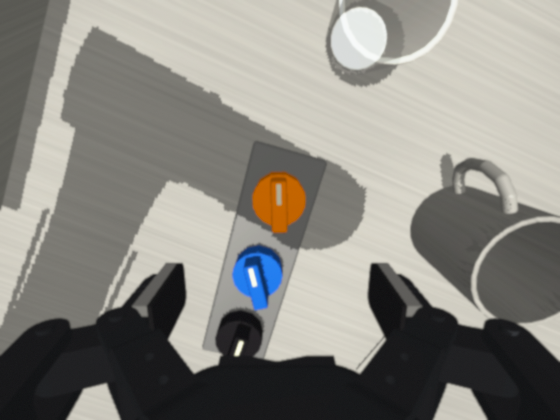

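The wrist view shows the orange knob at about (279,200), with its white line pointing up the image. The black knob's line is also visible at (239,345). Next I'll segment the knob with the depth image.

```bash
cat >> h.py <<'E'
def cloud(f,name="wrist"):
    s=dict(ee_pos=f["ee_pos"],tool_rot=f["tool_rot"]) if name=="wrist" else None
    c,T=wfc(name,s);h,w=f["d"].shape
    u,v=np.meshgrid(np.arange(w),np.arange(h));q=cv2.undistortPoints(np.stack([u,v],-1).reshape(-1,1,2).astype(float),c["camera_matrix"],c["dist_coeffs"]).reshape(h,w,2)
    D=f["d"][...,None].astype(float);P=np.concatenate([q[...,:1],-q[...,1:],-np.ones((h,w,1))],-1)*D
    return c,T,P@T[:3,:3].T+T[:3,3]
E
python3 - <<'E'
from h import *
f=np.load("w1.npz");c,T,W=cloud(f)
hsv=cv2.cvtColor(f["p"],cv2.COLOR_RGB2HSV)
print("TCP-ish proj at z=60",proj(c,T,[603,-266,60]))
n,l,st,ce=cv2.connectedComponentsWithStats(cv2.inRange(hsv,(5,150,60),(22,255,255)));print(st[1:][st[1:,4]>100])
i=1+np.argmax(st[1:,4]);x,y,w,h,a=st[i]
m=cv2.morphologyEx((l==i).astype(np.uint8),cv2.MORPH_CLOSE,np.ones((7,7)))>0
z=W[...,2];print(np.histogram(z[m],bins=np.arange(0,80,4)))
top=m&(abs(z-60)<6); sk=m&(abs(z-36.5)<6)
print("top z",np.median(z[top]),"skirt z",np.median(z[sk]))
def poly(mask,zz):
    cn=max(cv2.findContours(mask.astype(np.uint8),0,2)[0],key=cv2.contourArea)[:,0]
    return np.array([onz(c,T,p,zz)[:2] for p in cn],np.float32)
b=poly(top,60);r=cv2.minAreaRect(b);print("bar",r)
k=poly(m,36.5);print("skirt circle",cv2.minEnclosingCircle(k),cv2.fitEllipse(k))
wh=m&(hsv[...,1]<90)&(hsv[...,2]>120);vv,uu=np.nonzero(wh);print(len(uu),uu.min(),uu.max(),vv.min(),vv.max())
L=np.array([onz(c,T,(a,b),60)[:2] for a,b in zip(uu,vv)],np.float32);print("line",L.mean(0),cv2.fitLine(L,2,0,.01,.01).ravel(),cv2.minAreaRect(L))
cv2.imwrite("pics/w1k.png",cv2.resize(f["p"][150:250,220:340,::-1],None,fx=6,fy=6,interpolation=0))
E
```

```text
TCP-ish proj at z=60 [[277.20098509 208.67886835]]
[[ 252  172   54   61 2302]]
(array([  0,   0,  10,   3,  30,  21,  30,  32, 818, 592,  12,  11,  13,
        11, 680, 150,   0,   0,   0]), array([ 0,  4,  8, 12, 16, 20, 24, 28, 32, 36, 40, 44, 48, 52, 56, 60, 64,
       68, 72, 76]))
top z 59.30466436510601 skirt z 35.84449102846554
bar ((604.7507934570312, -266.5956726074219), (45.13355255126953, 13.850646018981934), 24.225040435791016)
skirt circle ((602.51806640625, -267.52801513671875), 29.357633590698242) ((604.4546508789062, -266.7467041015625), (47.631404876708984, 54.89757537841797), 113.50994110107422)
78 277 280 185 204
line [ 614.97205 -262.10153] [ 9.2003202e-01  3.9184320e-01  6.1497205e+02 -2.6210159e+02] ((614.740234375, -262.21112060546875), (16.346582412719727, 2.535534381866455), 22.988115310668945)
```

View pics/w1k.png

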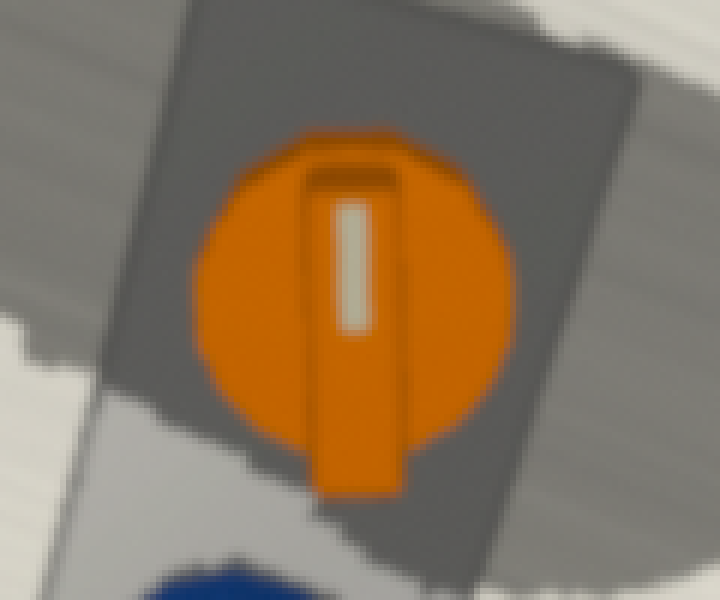

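Bar measures 45 x 13.9 mm and its top is at z = 59.3, which match the given sizes. Centre is (604.7, -266.6) and yaw is about 0.41. Now I'll grasp.

Run:
```python
from h import *
q=down(.412-np.pi/2);c=[604.6,-266.6]
robot.move_pose(c+[85],q); hit=robot.servo_line(c+[38.5],q,vel=80,f_stop=8); s=robot.state();print(hit,s["ee_pos"],s["contact_force"])
effector.close_gripper(60); s=robot.state();print(s["ee_pos"],s["contact_force"],s["opening"],s["time_s"])
robot.servo_line(c+[62],vel=60);robot.servo_line(c+[150],vel=200);robot.sleep(.2)
s=robot.state();p,d=eyes.grab_frame("wrist");np.savez("w2.npz",p=p,d=d,**{k:s[k] for k in("ee_pos","tool_rot")})
cv2.imwrite("pics/w2.png",p[:,:,::-1]);print(s["time_s"],s["ee_pos"],s["contact_force"],s["opening"])
```

```text
False [ 604.7686797  -266.77546986   38.77069867] [-0.46591982 -0.13881889 -0.82959977]
[ 604.52452974 -266.46980006   38.46881481] [ 0.24813995 -0.55192443  0.02470756] -0.49137849214879764 5.4167
6.75 [ 604.02870965 -266.41047079  148.46018451] [-0.08251521 -0.16027139  0.26101625] 0.28584047291047676
```

View pics/w2.png

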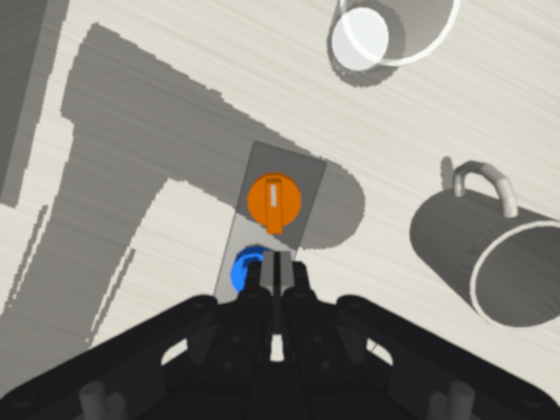

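The gripper closed on nothing: the opening reads 0 and the knob is still on its peg. I'll compare the TCP's projection with where the tips actually appear.

Run:
```python
from h import *
f=np.load("w2.npz");c,T,W=cloud(f)
Tt=T_of(dict(ee_pos=f["ee_pos"],tool_rot=f["tool_rot"]))
print("TCP",proj(c,T,f["ee_pos"]), "grasp",proj(c,T,f["ee_pos"]+[0,0,19]))
for v in range(235,345,6): print(v,np.round((np.linalg.inv(Tt)@np.r_[W[v,268],1])[:3],1),np.round((np.linalg.inv(Tt)@np.r_[W[v,288],1])[:3],1))
hsv=cv2.cvtColor(f["p"],cv2.COLOR_RGB2HSV)
m=cv2.morphologyEx(cv2.inRange(hsv,(5,150,60),(22,255,255)),3,np.ones((7,7)))>0
z=W[...,2]
top=m&(abs(z-60)<6);print(np.median(z[top]))
cn=max(cv2.findContours(top.astype(np.uint8),0,2)[0],key=cv2.contourArea)[:,0]
print(cv2.minAreaRect(np.array([onz(c,T,p,60)[:2] for p in cn],np.float32)))
```

```text
TCP [[277.19793543 251.41366784]] grasp [[277.25824114 266.57903042]]
235 [139.2 -42.8  -9.1] [139.1 -42.8  11.7]
241 [139.4 -49.6  -9.2] [139.1 -49.5  11.8]
247 [139.4 -56.3  -9.2] [139.2 -56.2  11.9]
253 [-27.7  11.4  -4.5] [-27.2  11.2   5. ]
259 [-33.9  11.2  -4.3] [-34.3  11.4   4.8]
265 [-39.9  11.1  -4.1] [-39.5  11.    4.6]
271 [-45.4  11.1  -4. ] [-45.9  11.3   4.4]
277 [-50.9  11.2  -3.9] [-50.8  11.2   4.2]
283 [-55.4  11.1  -3.8] [-56.1  11.5   4. ]
289 [-63.   13.   -3.5] [-61.8  12.3   3.8]
295 [-66.4  12.5  -3.5] [-65.8  12.2   3.6]
301 [-69.6  12.2  -3.4] [-69.4  12.1   3.5]
307 [-73.1  12.2  -3.3] [-72.8  12.    3.4]
313 [-73.9  10.4  -3.3] [-77.   12.6   3.2]
319 [-73.9   8.1  -3.3] [-80.1  12.5   3.1]
325 [-68.7   1.9  -3.5] [-82.8  12.4   3. ]
331 [-69.3  -0.1  -3.5] [-82.6  10.1   3. ]
337 [-68.2  -3.5  -3.5] [-82.7   8.    3. ]
343 [-69.   -5.5  -3.5] [-70.3  -4.4   3.6]
59.24211974607044
((603.5266723632812, -263.293212890625), (45.66146469116211, 13.788286209106445), 25.22357177734375)
```

Run:
```python
from h import *
f=np.load("w2.npz");c,T,W=cloud(f)
Tt=T_of(dict(ee_pos=f["ee_pos"],tool_rot=f["tool_rot"]));Ti=np.linalg.inv(Tt)
for v in range(247,256):
    o,d=ray(c,Ti@T,(268,v));print(v,f["p"][v,268],round(float(f["d"][v,268])),np.round(o+d*(11.2-o[1])/d[1],1))
cv2.imwrite("pics/w2k.png",cv2.resize(f["p"][170:300,210:350,::-1],None,fx=5,fy=4.6,interpolation=0))
```

```text
247 [135 136 136] 326 [-20.   11.2  -4.7]
248 [ 96 101 115] 328 [-21.3  11.2  -4.6]
249 [ 61  75 107] 319 [-22.5  11.2  -4.6]
250 [ 60  74 103] 316 [-23.7  11.2  -4.6]
251 [81 87 98] 150 [-24.9  11.2  -4.5]
252 [96 96 96] 149 [-26.1  11.2  -4.5]
253 [101  99  96] 147 [-27.3  11.2  -4.5]
254 [102 100  97] 146 [-28.4  11.2  -4.4]
255 [101 100  97] 146 [-29.6  11.2  -4.4]
```

View pics/w2k.png

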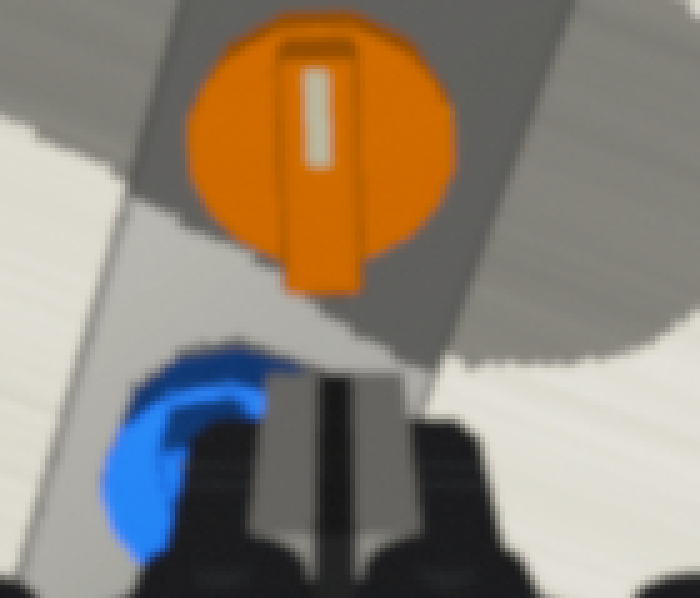

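In the wrist picture, row 251 puts the real fingertips about 24.5 mm short of the nominal TCP. That explains the miss: at a TCP height of 38.5 the tips were near z = 63, just over the bar top, and they nudged the knob about 3 mm. I'll grasp again about 22 mm lower, at the newly measured position, keeping the force guard.

Run:
```python
from h import *
q=down(.425-np.pi/2);c=[603.6,-263.5]
effector.open_gripper()
robot.servo_line(c+[60],q,vel=150); hit=robot.servo_line(c+[16.5],q,vel=80,f_stop=8); s=robot.state();print(hit,s["ee_pos"],s["contact_force"])
effector.close_gripper(60); s=robot.state();print(s["ee_pos"],s["contact_force"],s["opening"],s["time_s"])
if 10<s["opening"]<18:
    robot.servo_line(c+[45],vel=80);robot.servo_line(c+[180],vel=250);robot.sleep(.2)
    s=robot.state();p,d=eyes.grab_frame("wrist");np.savez("w3.npz",p=p,d=d,**{k:s[k] for k in("ee_pos","tool_rot")})
    cv2.imwrite("pics/w3.png",p[:,:,::-1]);print(s["time_s"],s["ee_pos"],s["contact_force"],s["opening"])
```

```text
False [ 603.71122846 -263.67095085   16.64650772] [ 0.25316412 -0.25478251  0.7232676 ]
[ 603.77078529 -263.5564688    16.84890833] [-0.07489792  0.82178545  1.26952655] 12.704737504033734 9.675
11.075 [ 602.94447108 -263.30780168  178.01580767] [-0.44113868 -0.32185496 -0.6707576 ] 12.7320530139211
```

View pics/w3.png

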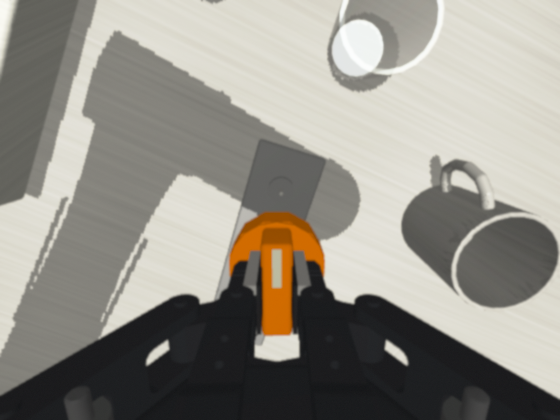

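The knob is held, with an opening of 12.7 mm and the empty peg visible at (281,188). Next I'll measure the held knob in the tool frame, then look at the spindle with the tool at the insertion yaw and offset so the knob doesn't hide it.

```bash
cat >> h.py <<'E'
def knob_in_tool(f,hx=-43.5,hs=-20):
    c,T,W=cloud(f);Ti=np.linalg.inv(T_of(f));P=W@Ti[:3,:3].T+Ti[:3,3]
    hsv=cv2.cvtColor(f["p"],cv2.COLOR_RGB2HSV)
    m=cv2.inRange(hsv,(5,150,60),(22,255,255));m=cv2.morphologyEx(m,3,np.ones((5,5)))>0
    top=m&(P[...,0]<-37)&(P[...,0]>-52)
    print("top x med",np.median(P[top][:,0]))
    def pl(uv,h):
        o,d=ray(c,Ti@T,uv);q=o+d*(h-o[0])/d[0];return q[1:]
    cn=max(cv2.findContours(top.astype(np.uint8),0,2)[0],key=cv2.contourArea)[:,0]
    b=np.array([pl(p,np.median(P[top][:,0])) for p in cn],np.float32);print("bar y/z rect",cv2.minAreaRect(b), b.min(0),b.max(0))
    wh=top&(hsv[...,1]<100)&(hsv[...,2]>110);vv,uu=np.nonzero(wh)
    L=np.array([pl(p,np.median(P[top][:,0])) for p in zip(uu,vv)],np.float32)
    if len(L): print("line",len(L),L.mean(0),L.min(0),L.max(0),cv2.fitLine(L,2,0,.01,.01).ravel()[:2])
    sk=m&(P[...,0]<-15)&(P[...,0]>-30);print("skirt x med",np.median(P[sk][:,0]))
    cn=max(cv2.findContours(m.astype(np.uint8),0,2)[0],key=cv2.contourArea)[:,0]
    return P,m,top,sk
E
python3 - <<'E'
from h import *
f=np.load("w3.npz");P,m,top,sk=knob_in_tool(f)
c,T,W=cloud(f)
for v in range(205,345,6):print(v,f["p"][v,277],np.round(P[v,277],1))
# skirt far arc: circle through edge points at rows 212-250 on plane skirt top
cv2.imwrite("pics/w3k.png",cv2.resize(f["p"][200:345,205:350,::-1],None,fx=4.1,fy=4.1,interpolation=0))
E
```

```text
top x med -42.40382633767264
bar y/z rect ((0.9440517425537109, -0.4466710090637207), (46.676788330078125, 14.130209922790527), 0.034666746854782104) [-22.39755   -7.505424] [24.281815   6.6250706]
skirt x med -18.897438026618573
205 [97 98 94] [169.4 -18.6   0.3]
211 [119  91  73] [169.4 -25.6   0.3]
217 [150  77   0] [-8.1 23.1 -0.1]
223 [200 105   0] [-18.8  23.4  -0.2]
229 [153  78   0] [-23.4  21.9  -0.2]
235 [150  78   0] [-30.6  21.6  -0.2]
241 [151  78   0] [-38.7  21.9  -0.2]
247 [203 107   0] [-41.8  20.4  -0.2]
253 [187 186 162] [-43.5  18.4  -0.2]
259 [187 185 161] [-43.4  15.6  -0.2]
265 [187 186 162] [-44.5  13.4  -0.2]
271 [187 186 160] [-43.8  10.2  -0.2]
277 [188 186 161] [-43.4   7.2  -0.2]
283 [187 186 160] [-42.9   4.1  -0.2]
289 [207 114   5] [-42.9   1.1  -0.2]
295 [209 107   0] [-41.8  -2.5  -0.2]
301 [209 107   0] [-42.9  -4.8  -0.2]
307 [209 107   0] [-43.2  -7.7  -0.2]
313 [209 107   0] [-41.2 -12.1  -0.2]
319 [207 107   0] [-43.1 -13.9  -0.2]
325 [207 107   0] [-42.6 -17.4  -0.2]
331 [207 106   0] [-42.3 -20.8  -0.2]
337 [222 220 208] [ 178.1 -199.2    0.5]
343 [223 221 211] [ 180.3 -210.3    0.5]
```

View pics/w3k.png

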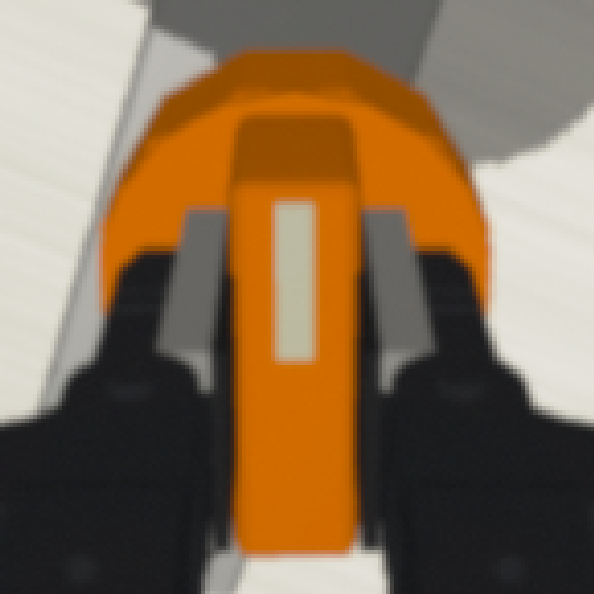

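Run:
```python
from h import *
q=down(-.3-np.pi/2);y=np.array([np.cos(-.3),np.sin(-.3)])
c=np.array([532.4,100.5])-y*55   # tool +y points along knob +x
robot.servo_line([560,-120,205],vel=400) 
robot.move_pose([*c,190],q);robot.sleep(.3)
s=robot.state();p,d=eyes.grab_frame("wrist");np.savez("w4.npz",p=p,d=d,**{k:s[k] for k in("ee_pos","tool_rot")})
cv2.imwrite("pics/w4.png",p[:,:,::-1]);print(s["time_s"],s["ee_pos"],s["opening"],T_of(s)[:3,1])
```

```text
13.0917 [480.08660979 116.23900258 189.9520919 ] 12.94768650026274 [ 9.55083972e-01 -2.96335284e-01 -7.32238178e-05]
```

View pics/w4.png

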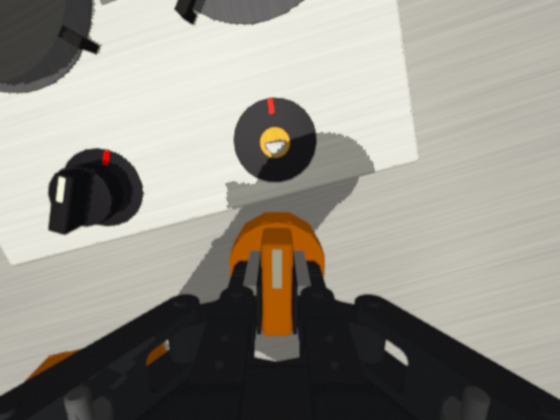

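The wrist picture shows the plate's disc at about (276,140) with the red tick at (270,106). The brass collar is at (274,141) and the D-shaped spindle top at (275,147). The fitted knob is on the left at (100,190). Now for precise numbers on both.

```bash
cat > sp.py <<'E'
from h import *
def spindle(f):
    c,T,W=cloud(f);z=W[...,2];hsv=cv2.cvtColor(f["p"],cv2.COLOR_RGB2HSV)
    u0,v0=proj(c,T,[532.4,100.5,95])[0];print("proj seat",u0,v0)
    box=np.zeros(z.shape,bool);box[max(int(v0)-50,0):int(v0)+50,int(u0)-50:int(u0)+50]=1
    fit=lambda mask,h:[onz(c,T,p,h)[:2] for p in max(cv2.findContours(mask.astype(np.uint8),0,2)[0],key=cv2.contourArea)[:,0]]
    def circ(pts):
        from scipy.optimize import least_squares
        pts=np.array(pts);r=least_squares(lambda a:np.hypot(*(pts-a[:2]).T)-a[2],[*pts.mean(0),10],loss="soft_l1",f_scale=.5).x;return np.round(r,2)
    brass=box&(cv2.inRange(hsv,(10,120,60),(30,255,255))>0)&(z>88)&(z<120)
    red=box&((cv2.inRange(hsv,(0,150,80),(5,255,255))|cv2.inRange(hsv,(172,150,80),(180,255,255)))>0)
    tip=box&(z>106)&(z<120)
    for n,m in(("brass",brass),("red",red),("tip",tip)):
        vv,uu=np.nonzero(m);print(n,len(uu),"zmed",np.median(z[m]) if len(uu) else None)
    plate=box&(hsv[...,2]<100)&(z<90)&(z>78)
    print("plate z",np.median(z[plate]))
    print("tip hull circ@112 (flat biased)",circ(fit(tip,112)))
    vv,uu=np.nonzero(red);zp=np.median(z[red]);R_=np.array([onz(c,T,p,zp)[:2] for p in zip(uu,vv)],np.float32)
    print("red mean",R_.mean(0),cv2.fitLine(R_,2,0,.01,.01).ravel()[:2])
    return c,T,W,box,brass,red,tip,circ,fit
E
python3 - <<'E'
from sp import *
f=np.load("w4.npz");c,T,W,box,brass,red,tip,circ,fit=spindle(f)
print("collar",circ(fit(brass,95)))
cv2.imwrite("pics/w4k.png",cv2.resize(f["p"][90:190,225:325,::-1],None,fx=6,fy=6,interpolation=0))
# held knob: luminance profile on bar
Ti=np.linalg.inv(T_of(f))
for h in(-42.4,-43.4):
  print([np.round((lambda o,d:(o+d*(h-o[0])/d[0])[1:])(*ray(c,Ti@T,uv)),2) for uv in((277,244.5),(277,334.5),(262,290),(293,290))])
print("red chan col285",[(v,int(f["p"][v,285,0]))for v in list(range(238,250))+list(range(328,340))])
print("row300",[(u,tuple(f["p"][300,u]))for u in list(range(257,268))+list(range(286,299))])
E
```

```text
proj seat 276.346571806586 141.89884061241358
brass 460 zmed 94.37335590798949
red 90 zmed 82.84300367685793
tip 216 zmed 111.20002687156874
plate z 82.31094465150815
tip hull circ@112 (flat biased) [530.68 102.58   6.26]
red mean [560.76373  96.68935] [ 0.98501825 -0.17245024]
collar [532.41 102.05  11.65]
[array([21.47, -0.32]), array([-22.96,  -0.29]), array([ 0.02, -6.88]), array([0.02, 6.71])]
[array([21.88, -0.32]), array([-22.18,  -0.29]), array([ 0.62, -6.83]), array([0.61, 6.65])]
red chan col285 [(238, 126), (239, 126), (240, 126), (241, 127), (242, 129), (243, 137), (244, 150), (245, 162), (246, 168), (247, 171), (248, 173), (249, 175), (328, 173), (329, 173), (330, 173), (331, 173), (332, 173), (333, 171), (334, 162), (335, 143), (336, 123), (337, 111), (338, 110), (339, 110)]
row300 [(257, (np.uint8(26), np.uint8(26), np.uint8(27))), (258, (np.uint8(29), np.uint8(28), np.uint8(29))), (259, (np.uint8(25), np.uint8(26), np.uint8(26))), (260, (np.uint8(24), np.uint8(24), np.uint8(23))), (261, (np.uint8(45), np.uint8(27), np.uint8(18))), (262, (np.uint8(93), np.uint8(49), np
[... 229 characters left out ...]
nt8(175), np.uint8(89), np.uint8(0))), (286, (np.uint8(173), np.uint8(88), np.uint8(0))), (287, (np.uint8(174), np.uint8(89), np.uint8(0))), (288, (np.uint8(171), np.uint8(87), np.uint8(0))), (289, (np.uint8(164), np.uint8(83), np.uint8(0))), (290, (np.uint8(143), np.uint8(73), np.uint8(0))), (291, (np.uint8(98), np.uint8(50), np.uint8(2))), (292, (np.uint8(49), np.uint8(29), np.uint8(17))), (293, (np.uint8(26), np.uint8(23), np.uint8(22))), (294, (np.uint8(26), np.uint8(26), np.uint8(27))), (295, (np.uint8(26), np.uint8(26), np.uint8(27))), (296, (np.uint8(28), np.uint8(29), np.uint8(28))), (297, (np.uint8(25), np.uint8(25), np.uint8(26))), (298, (np.uint8(22), np.uint8(22), np.uint8(24)))]
```

View pics/w4k.png

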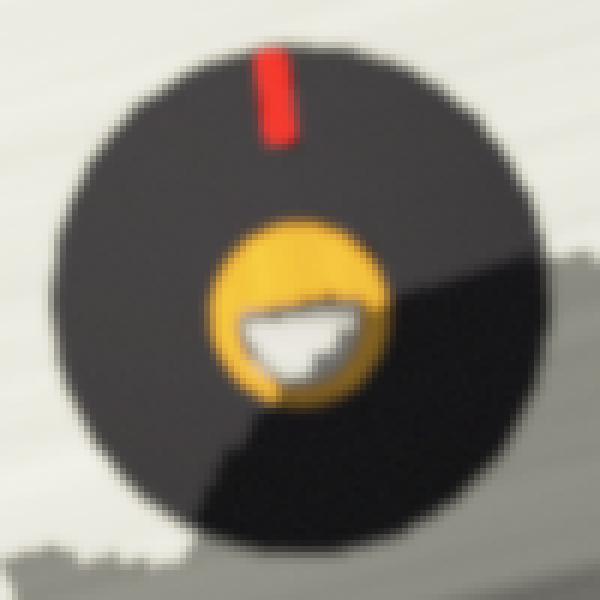

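Run:
```python
from sp import *
f=np.load("w4.npz");c,T,W,box,brass,red,tip,circ,fit=spindle(f)
hsv=cv2.cvtColor(f["p"],cv2.COLOR_RGB2HSV)
u,v=np.meshgrid(np.arange(560),np.arange(420))
edge=[]
for a in np.radians(np.arange(-170,20,4)):  # lit side rays
    pr=[int(f["p"][int(round(140+r*np.sin(a))),int(round(276+r*np.cos(a))),1]) for r in np.arange(30,50,.5)]
    k=next((i for i,x in enumerate(pr) if x>150),None)
    if k: edge.append(onz(c,T,(276+(30+k*.5)*np.cos(a),140+(30+k*.5)*np.sin(a)),82.8)[:2])
print(len(edge),"plate",circ(edge))
g=cv2.cvtColor(f["p"],cv2.COLOR_RGB2GRAY)
# flat edge at top: brass->white transition saturation along columns 267..283
pts=[]
for uu in range(267,284):
    col=hsv[130:150,uu,1].astype(int);k=np.argmax(col<130);pts.append(onz(c,T,(uu,130+k),112)[:2])
pts=np.array(pts,np.float32);d=cv2.fitLine(pts,4,0,.01,.01).ravel();print("flat dir",d,"normal yaw",np.degrees(np.arctan2(-d[0],d[1])));print(pts.mean(0))
y,z=T_of(f)[:2,1],T_of(f)[:2,2];print(y,z)
```

```text
proj seat 276.346571806586 141.89884061241358
brass 460 zmed 94.37335590798949
red 90 zmed 82.84300367685793
tip 216 zmed 111.20002687156874
plate z 82.31094465150815
tip hull circ@112 (flat biased) [530.68 102.58   6.26]
red mean [560.76373  96.68935] [ 0.98501825 -0.17245024]
41 plate [532.46 101.98  35.69]
flat dir [1.6198315e-01 9.8679352e-01 5.3462000e+02 1.0169875e+02] normal yaw -9.322023
[534.5199  100.93361]
[ 0.95508397 -0.29633528] [-0.29633527 -0.95508396]
```

The centre agrees between the collar and plate fits: (532.4, 102.0). The flat's yaw agrees between the tick and the flat edge, about -10 deg. The held knob sits at about (-0.25, -0.3) mm in the tool frame. I'll approach, correct the residual pose error, and insert with a force guard.

Run:
```python
from h import *
q=down(-.178-np.pi/2);t=np.array([532.63,101.68])
robot.servo_line([*t,150],q,vel=150)
robot.servo_line([*t,122],q,vel=100);robot.sleep(.3)
e=[];
for _ in range(4): e.append(robot.state()["ee_pos"]);robot.sleep(.05)
e=np.array(e);print(np.round(e,2));off=t-e.mean(0)[:2];off=np.clip(off,-1,1);print(off)
s=robot.state();z=T_of(s)[:3,2];print("yaw",np.arctan2(z[1],z[0])+np.pi/2,T_of(s)[:3,0])
c=t+off
hit=robot.servo_line([*c,99],q,vel=30,f_stop=5);s=robot.state();print(hit,s["ee_pos"],s["contact_force"],s["wrist_torque"],s["opening"],s["time_s"])
```

```text
[[532.85 101.81 122.56]
 [532.8  101.75 122.4 ]
 [532.75 101.73 122.28]
 [532.72 101.72 122.18]]
[-0.15138423 -0.07139322]
yaw -0.17803868948059898 [ 1.29597900e-04  7.13116488e-05 -9.99999989e-01]
True [533.25114974 101.47160547  98.73936889] [1.53092403 0.62786739 0.1848534 ] [-0.05128789 -0.61479187  0.03555132] 12.511166396881949 15.4667
```

Run:
```python
from h import *
s=robot.state();print(s["ee_pos"],s["contact_force"],s["wrist_torque"])
p,d=eyes.grab_frame("wrist");np.savez("w5.npz",p=p,d=d,**{k:s[k] for k in("ee_pos","tool_rot")})
knob_in_tool(np.load("w5.npz"))
cv2.imwrite("pics/w5.png",p[:,:,::-1])
s=robot.state();print(s["ee_pos"],s["contact_force"],s["wrist_torque"])
p,d=eyes.grab_frame("scene");cv2.imwrite("pics/s5.png",cv2.resize(p[160:270,270:420,::-1],None,fx=5,fy=5,interpolation=2))
```

```text
[533.25114974 101.47160547  98.73936889] [1.53092403 0.62786739 0.1848534 ] [-0.05128789 -0.61479187  0.03555132]
top x med -42.36336419943231
bar y/z rect ((0.4323844909667969, -0.5388202667236328), (46.205902099609375, 14.108855247497559), 0.04476305469870567) [-22.674707  -7.584143] [23.535124  6.52471 ]
skirt x med -18.970830201371072
[533.2542696  101.45193215  98.62074728] [ 1.9823171   0.49259494 -0.48777417] [ 0.02383642 -0.57772383 -0.01811647]
```

View pics/w5.png

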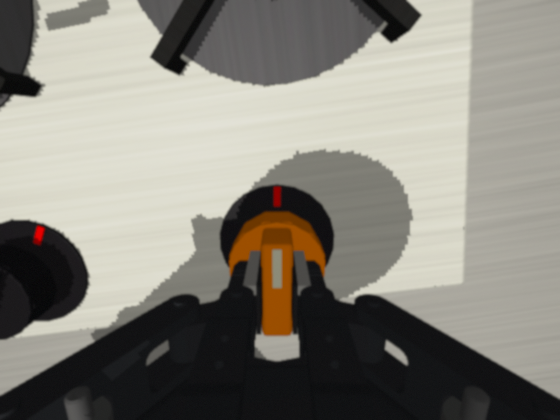

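View pics/s5.png

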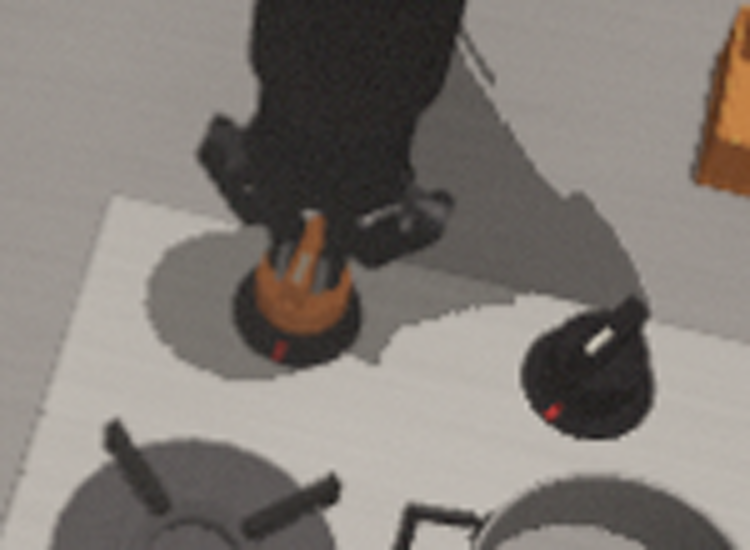

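The white line points at the red tick. Fz is about 0 with the underside near z = 97.5, which is 14.5 mm down the spindle, so the D has entered. There is a slight lateral load of 1.5 to 2 N in x, so I'll ease x by 0.6 mm and push home, then press in.

Run:
```python
from h import *
q=down(-.178-np.pi/2);c=[533.1,101.6]
robot.servo_line(c+[98.6],q,vel=20)
s=robot.state();f0=s["contact_force"].copy();print(s["ee_pos"],f0)
for z in (97,96,95,93.5,92,90.5,89.5,88.5,87.5,86.5,85.5):
    hit=robot.servo_line(c+[z],q,vel=15,f_stop=30);robot.sleep(.1);s=robot.state()
    print(z,hit,np.round(s["ee_pos"],2),np.round(s["contact_force"],1),np.round(s["wrist_torque"],2),round(s["opening"],1),round(s["time_s"],1))
    if hit or s["contact_force"][2]>22: break
```

```text
[533.1909246  101.47476281  98.56184536] [ 2.22211139 -0.65449288 -0.15957633]
97 False [533.21 101.61  96.82] [ 3.4 -1.1 -2.3] [-0.21 -1.45 -0.04] 12.5 16.2
96 False [533.2  101.65  96.03] [ 3.8 -0.  -0.1] [-0.2  -1.5   0.01] 12.6 16.5
95 False [533.27 101.62  95.52] [ 1.8 -1.1  2.8] [-0.23 -0.95 -0.04] 12.6 16.9
93.5 False [533.28 101.63  93.82] [2.2 0.  4.4] [-0.17 -0.83 -0.02] 13.3 17.2
92 False [533.3  101.63  92.41] [ 0.8 -0.4  5.3] [-0.17 -0.67 -0.01] 12.8 17.6
90.5 False [533.31 101.64  91.15] [1.3 0.1 6.3] [-0.15 -0.47 -0.02] 13.0 17.9
89.5 False [533.29 101.59  90.26] [ 1.7 -0.6  6.8] [-0.07 -0.3  -0.01] 12.8 18.3
88.5 False [533.31 101.61  89.45] [ 1.5 -0.8  7.5] [-0.14 -0.2  -0.04] 12.6 18.6
87.5 False [533.32 101.62  88.71] [-0.8 -0.3  9.1] [-0.12  0.17 -0.02] 12.6 19.0
86.5 False [533.39 101.59  88.66] [-3.5 -0.5 13.9] [-0.03  1.03 -0.03] 12.8 19.3
85.5 False [533.46 101.6   88.64] [-5.3 -0.9 17.4] [-0.    1.92 -0.02] 12.6 19.7
```

The spring ramp runs from first contact at TCP z of about 95.6 to a rigid stop at 88.65. That is 7.0 mm of travel, with the force rising from about 4 to 9 N and then to 17 N at the stop. I'll check that the hold is steady, that the knob hasn't slipped, and that everything else is where it was.

Run:
```python
from h import *
for _ in range(4):
    robot.sleep(.3);s=robot.state();print(np.round(s["ee_pos"],2),np.round(s["contact_force"],1),round(s["opening"],1),round(s["time_s"],1))
p,d=eyes.grab_frame("wrist");np.savez("w6.npz",p=p,d=d,**{k:s[k] for k in("ee_pos","tool_rot")})
knob_in_tool(np.load("w6.npz"))
a=cv2.resize(p[:,:,::-1],(400,300))
p,d=eyes.grab_frame("scene");b=cv2.resize(p[:,:,::-1],(400,300));e=cv2.resize(p[170:260,280:400,::-1],(400,300),interpolation=2)
p,d=eyes.grab_frame("top");g=cv2.resize(p[:,:,::-1],(400,300))
cv2.imwrite("pics/fin.png",np.vstack([np.hstack([a,b]),np.hstack([e,g])]))
```

```text
[533.48 101.6   88.65] [-5.1  0.5 17.8] 12.7 20.0
[533.47 101.59  88.64] [-5.1  0.  17. ] 12.7 20.3
[533.44 101.56  88.59] [-5.8  1.1 17.6] 12.6 20.6
[533.49 101.6   88.63] [-5.3  0.2 17.4] 13.0 20.9
top x med -42.43613034136716
bar y/z rect ((0.4758033752441406, -0.539423942565918), (46.17812728881836, 14.100316047668457), 0.048705995082855225) [-22.618158  -7.579683] [23.563242   6.5206337]
skirt x med -18.987798549358587
```

View pics/fin.png

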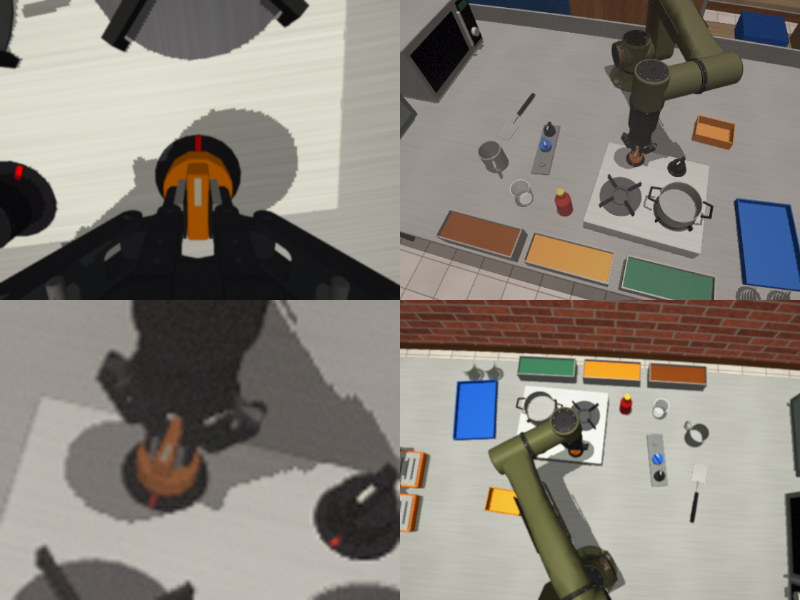

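The final views show the knob seated low on the plate with its line on the red tick. The blue and black knobs are still on their pegs and nothing else has moved. The hold is steady, so I'm handing in.

```bash
python3 -c "
from plant import robot
robot.close_job();print(robot.state()['time_s'])"
```

```text
the job is handed in; nothing more can be done
the job is handed in; nothing more can be done
```

The orange knob is on the bare spindle and held pressed in. I lifted it off its peg, turned it to match the spindle's flat at about -10°, pushed it home, pressed it to the stop and handed the job in at about 21 s of the 38 s allowed.

**Last checks:**
- **Travel:** The tool went down 7.0 mm, from first spring contact at z of about 95.6 to a hard stop at about 88.65, which matches the spindle's full travel.
- **Hold:** The push stayed steady at 17–18 N for over a second, with no knob slip in the grip.
- **Alignment:** The white line points at the red tick, and the other objects look undisturbed.

**What failed or disagreed:**
- **First grasp missed:** The fingertips appeared about 24.5 mm short of the nominal TCP, so the gripper closed on nothing just over the bar. It nudged the knob about 3 mm on its peg. I measured again and grasped lower.
- **Force stop during insertion:** The 5 N guard tripped at about z = 98.7 from sideways load, so I eased x by 0.6 mm. About 5 N of sideways force remained in the final hold.
- **Grip opening:** It read about 12.7 mm on a 14 mm bar.

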